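# Turn the jar's tag to the matching reader

## Task

The glass jar on the turntable has one orange tag. Without touching the jar, push the turntable round by its finger posts until the tag squarely faces the reader with the orange button, then press that orange button fully down and let it go. Leave the jar standing on the turntable with its tag still facing the orange reader, do not press the blue button, and leave the other things where they are.

Things in the scene. Friction and masses are not known exactly. Their poses are not given: they have to be found in the camera images.
- foot: Black round foot of the turntable, fixed to the worktop; origin on the turntable's axis at worktop height. The wooden turntable plate on it is 264 mm across, its top 25 mm above the worktop. On the plate stand six black finger posts (17 mm across, tops 85 mm above the worktop) on a circle of 115 mm radius, 60 degrees apart.
- turntable (a joint): Angle of the plate, rad, positive anticlockwise seen from above; it turns freely both ways and stays where it is left. At 0 one post lies in the direction of the foot's +x axis; the others follow every 60 degrees.
- jar: Loose glass jar with a dark lid, 90 mm across, 140 mm tall, about 0.55 kg, standing in the middle of the turntable and turning with it. Origin at the centre of its underside, z up; its +x axis points out through the middle of the orange tag.
- tag (a point): Middle of the orange tag on the jar's side, 46 mm from the jar's axis and 75 mm above its underside. The tag, with a white square in it, is about 38 mm wide; a 24 mm wide orange strip joins it to the lid and runs over the lid's top from the edge to the centre.
- reader_orange: White reader block with orange trim and an orange button on top, fixed to the worktop, 66 x 58 mm at the foot and 70 mm tall (button excluded). Origin at the centre of its underside. It has a dark reading window framed in orange on its +y and its -y face; one of these looks straight at the turntable's axis, 180 mm away. It stands left or right of the turntable.
- reader_blue: The same block with blue trim and a blue button, on the other side of the turntable; to be left alone.
- orange_button_top (a point): Centre of the top face of the orange push button (34 mm across), which moves straight down.
- orange_button (a joint): Travel of the orange button: 0 released, 0.008 m fully down (about 4 N); it springs back.
- blue_button (a joint): Travel of the blue button: 0 released, 0.008 m fully down.
- spice: Loose spice jar with a yellow cap, 42 mm across, 96 mm tall; a bystander behind the turntable. Origin at the centre of its underside.
- tape_roll: Loose roll of black tape lying flat, 55 mm across, 19 mm tall; a bystander right of the turntable. Origin at the centre of its underside.
- tub: Loose small white tub with a blue lid, 48 mm across, 32 mm tall; a bystander. Origin at the centre of its underside.

How it is judged:
On the way, in this order (a step that is already met when the one before it is completed fails the run):
1. the turntable rests with the jar's tag facing the orange reader (within 0.2 rad) (angle between the x axis of jar and the y axis of reader_orange, either way round below 0.2 rad and horizontal distance between tag and reader_orange below 0.17 m and angular speed of jar below 0.1 rad/s), for 0.2 s.
2. the orange button is pressed down (more than 6 of its 8 mm) while the tag faces that reader (value of joint orange_button above 0.006 m and angle between the x axis of jar and the y axis of reader_orange, either way round below 0.2 rad and horizontal distance between tag and reader_orange below 0.17 m), for 0.05 s.
At the end, for the whole second after the job is handed in: The jar stands upright and at rest on the turntable, within 30 mm of its axis, its orange tag facing the orange reader within 0.2 rad (11 degrees); the orange button has been pressed and is released (all of step 1 and horizontal distance between jar and foot below 0.03 m and height (world z) of jar between 0.02 and 0.035 m and angle between jar's own z axis and vertical below 0.1 rad and linear speed of jar below 0.02 m/s and value of joint orange_button below 0.002 m); the robot touches nothing.
It fails at once if the robot touches the jar (contact force between any of the arm, the fingers and jar above 0.5 N).
It fails at once if the blue button is pressed (more than 3 mm) (value of joint blue_button above 0.003 m).
It fails at once if the orange button is pressed down before the tag faces the orange reader (value of joint orange_button above 0.006 m and (angle between the x axis of jar and the y axis of reader_orange, either way round above 0.2 rad or horizontal distance between tag and reader_orange above 0.17 m)).
It fails at once if a bystander (spice jar, tub or tape roll) is moved by more than 30 mm (distance of any of spice, tape_roll, tub from where it was at the start of the episode above 0.03 m).
It also fails if it takes over 70 s, if anything falls off the work surface, if the arm or the gripper's body presses on something with over 40 N, if the wrist force passes 120 N, or if a joint passes its speed limit or range.

## Robot

A 7-joint arm with a two-finger parallel gripper is mounted at the origin on a cart in front of the work surface, level with it; the furniture and walls round the work are solid. World frame = base frame: x ahead of the robot, y to its left, z up, the work surface at z = 0. Lengths are in m, angles in rad, forces in N, time in s.
With the tool pointing down it reaches from about 0.425 to 0.925 m from the base axis. Payload 6.8 kg.
Tool frame: the origin (TCP) lies on the front face of the gripper's body, between the roots of the fingers; the fingertips stand 73 mm ahead of it and the grasp point (between the pads) lies 54 mm ahead of it (env.nose_length is the distance from the TCP to the fingertips, in m); z points along the fingers, y is the line along which they close (so a half turn about z gives the same grasp; the last joint's range is limited). The gripper opens to 85 mm and grips with 20 to 120 N. Pads are 22 mm wide; open, the fingers measure 114 mm over their backs; the gripper's body (76 mm by 85 mm) begins 54 mm behind the grasp point. The pads swing forward as they close: fully open they stand 13 mm farther back than shut.
Start: joints at [-1.343, 0.477, 0.022, 1.555, -0.011, 1.109, -0.083], TCP at [0.222, 0.637, 0.304] pointing down, gripper open.
Joint ranges: [-2.96, 2.96], [-0.34, 2.1], [-1.41, 1.46], [0.24, 2.44], [-1.37, 4.51], [0.17, 1.92], [-2.96, 2.96]. Speed limits (rad/s): [2.39, 2.39, 3.14, 3.14, 3.14, 3.14, 3.14].

## Interface

Orientations are given as a unit quaternion [w, x, y, z].
In Python, from cell import env, kin, camera, calibration, job gives the robot as it stands. The module is installed in compiled form; this text tells all that it offers. Calls block until the motion is done:
- env.reach(position, orientation): joint-space move of the TCP to a pose.
- env.movel(position, velocity=0.15, rot=None, stop_force=None): straight line of the TCP; rot=None keeps the orientation; velocity is the mean speed in m/s. With stop_force (N) it stops when the force on the tool has changed by that much, and returns True; else False.
- env.goto_joints(angles): joint-space move.
- env.grip(opening, f_grip=None): finger opening in m; f_grip is the grip in N (None keeps the last); returns when the fingers have stopped.
- env.dwell(seconds).
- kin.inverse_kinematics(position, orientation): joint angles nearest the present ones, or None.
- env.get_state(): the state.
- camera(name): name is "scene" or "top" or "wrist"; returns (picture, depth): 400x640x3 uint8, blue, green, red; 400x640 float32, m along the optical axis (not along the pixel's ray), 0 where there is no reading.
- calibration(name): a dict with "fx", "fy", "cx", "cy" (pixels), "rvec" (rotation vector, rad) and "tvec" (3), from world to camera coordinates, as OpenCV has them. Camera axes: x right, y down, z forward; pixel columns grow to the right and rows downward; lengths in m; the calibration is good to about 2 mm. A picture is of the moment at which its call begins: read the wrist's pose just before it. calibration takes no time and is no camera call; for the wrist camera it gives the pose at the moment of the call.
A pose or a line that the arm cannot do raises env.PlanningError and nothing moves.
- job.job_done(): hands the job in; it is judged then, once.
The state is a dict: "time": time; "qpos": joint angles; "joint_velocities": joint speeds; "joint_torque": joint torques, N m; "tcp_pos": TCP position; "orientation": TCP orientation; "force": force on the tool from outside, world axes, zero at the start; "torque": the same for the moment, N m; "opening": finger opening in m; "gripper_force": force on a finger pad.
Only numpy, scipy, OpenCV 4.12 (cv2) and the standard library are available. Lean on these libraries where they do the work, as an engineer would, in place of code of your own. Each camera call takes 0.05 s, during which the arm holds its last target. There are 200 camera calls.

## Working session

There is one attempt and no reset: what is moved stays moved. The work goes in short steps, each a Python script; the robot and the scene stay as the last script left them, time stands still between calls to the robot, and variables do not carry over. Pictures are saved under pics/ and viewed, at most 10 in all, crops included, and the job is handed in when it is done.

```bash
mkdir -p pics
cat > h.py <<'E'
import numpy as np, cv2
from cell import env, kin, camera, calibration, job
def shot(n):
    c=calibration(n); p,d=camera(n); return p,d,c
def world(d,c):
    v,u=np.mgrid[0:400,0:640]
    P=np.stack([(u-c["cx"])/c["fx"]*d,(v-c["cy"])/c["fy"]*d,d],-1)
    R=cv2.Rodrigues(np.array(c["rvec"],float))[0]
    return (P-np.array(c["tvec"]).ravel())@R
E
python3 - <<'E'
from h import *
for n in("top","scene"):
    p,d,c=shot(n); cv2.imwrite(f"pics/{n}0.png",p); W=world(d,c); np.savez(n+".npz",p=p,d=d,W=W)
    hsv=cv2.cvtColor(p,cv2.COLOR_BGR2HSV)
    for nm,lo,hi in(("or",(5,150,120),(20,255,255)),("bl",(95,120,60),(125,255,255)),("ye",(22,120,120),(35,255,255))):
        m=cv2.inRange(hsv,lo,hi); k,l,s,ce=cv2.connectedComponentsWithStats(m)
        for i in range(1,k):
            if s[i,4]>15:
                w=W[(l==i)&(d>0)]; print(n,nm,s[i],ce[i].round(0),np.median(w,0).round(3) if len(w) else None)
E
```

```text
top or [191 217  17  17  65] [199. 226.] [0.651 0.217 0.092]
top or [273 230   3  20  22] [274. 239.] [0.597 0.057 0.166]
top or [278 230   9  14  22] [284. 234.] [0.61  0.034 0.165]
top or [274 251  11   4  17] [277. 252.] [0.575 0.056 0.154]
top or [284 361  14  23 155] [291. 372.] [ 0.32   0.063 -0.09 ]
top or [276 382  14  18 127] [283. 391.] [ 0.28   0.085 -0.089]
top bl [302 153  22  21 210] [313. 163.] [ 0.785 -0.031  0.031]
top bl [360 239  17  16 217] [368. 247.] [ 0.576 -0.132  0.093]
top bl [121 242  20  17  94] [131. 251.] [ 0.68   0.529 -0.336]
top bl [353 253   4  10  17] [354. 259.] [ 0.558 -0.102  0.019]
top bl [121 270  23  27 107] [129. 280.] [ 0.607  0.573 -0.445]
top bl [151 297  12  14  81] [156. 303.] [ 0.524  0.477 -0.414]
top bl [222 306   9   8  30] [226. 309.] [ 0.492  0.324 -0.707]
top bl [224 317  53  83 769] [252. 364.] [ 0.314  0.188 -0.343]
top bl [  26  341   97   52 2935] [ 76. 368.] [ 0.338  0.855 -0.705]
top bl [272 344   5   8  23] [274. 347.] [ 0.359  0.14  -0.482]
top bl [164 349  31  51 312] [173. 381.] [ 0.267  0.493 -0.555]
top bl [183 357  40
[... 824 characters left out ...]
  10  29] [471. 239.] [ 0.601  0.299 -0.003]
scene bl [301 243  24  20 195] [314. 252.] [ 0.781 -0.026  0.03 ]
scene bl [489 245   5  13  27] [491. 252.] [ 0.211  0.457 -0.431]
scene bl [ 580  345   54   35 1046] [612. 361.] [ 0.346  0.956 -0.702]
scene ye [440 115  20  13  53] [449. 122.] [-0.925  0.239 -0.58 ]
scene ye [464 182   8  13  51] [467. 188.] [-0.324  0.378 -0.59 ]
scene ye [527 232  18  14  88] [535. 240.] [-0.047  0.668 -0.575]
scene ye [360 245  24  24 331] [372. 257.] [0.81  0.099 0.094]
scene ye [369 251   7   5  20] [372. 253.] [0.801 0.097 0.095]
scene ye [557 256  19  16  95] [565. 265.] [ 0.057  0.773 -0.574]
scene ye [402 327  66  45 933] [435. 348.] [0.905 0.243 0.01 ]
```

View pics/top0.png

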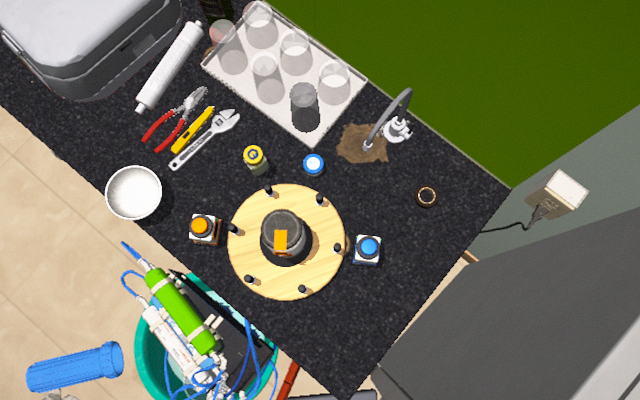

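View pics/scene0.png

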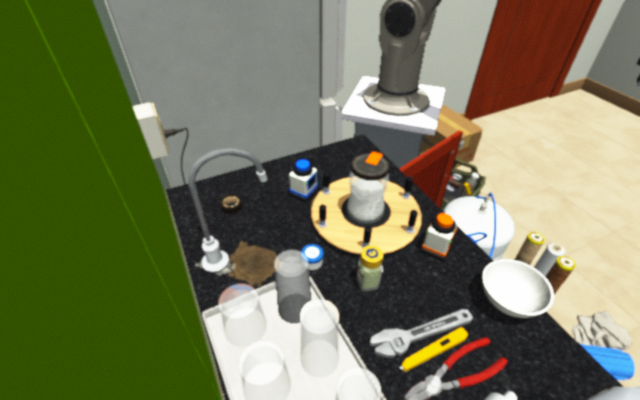

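Top picture: the orange reader is at about (199,226), left of the turntable, and the blue one is at (368,247). The jar's orange strip, at (280,240), points down, towards the robot. The posts are clear of the bystanders. Next I'll measure the axis, post angles and tag direction.

```bash
cat >> h.py <<'E'
def measure(p,d,W,A,img="top"):
    """A: axis xy. returns strip direction (deg), post angles"""
    hsv=cv2.cvtColor(p,cv2.COLOR_BGR2HSV); h,s,v=cv2.split(hsv)
    rel=W[...,:2]-A; r=np.hypot(rel[...,0],rel[...,1]); z=W[...,2]; ok=d>0
    lid=ok&(abs(z-.166)<.008)&(r<.06)
    strip=lid&(h<32)&(s>130)&(v>120)
    post=ok&(z>.07)&(z<.1)&(r>.095)&(r<.135)&(v<90)
    k,l,st,ce=cv2.connectedComponentsWithStats(post.astype(np.uint8))
    posts=[]
    for i in range(1,k):
        if st[i,4]>4:
            q=rel[l==i].mean(0); posts.append((round(float(np.degrees(np.arctan2(q[1],q[0]))),1),round(float(np.hypot(*q)),4),int(st[i,4])))
    L=W[lid][:,:2]; (lc,lr)=cv2.minEnclosingCircle(L.astype(np.float32))
    q=W[strip][:,:2]; sd=q.mean(0)-np.array(lc)
    # long axis of strip
    return dict(lid=np.round(lc,4),lr=round(lr,4),lidz=np.median(z[lid]).round(4),strip=np.degrees(np.arctan2(sd[1],sd[0])).round(1),sn=len(q),slen=np.hypot(*sd).round(4),posts=sorted(posts),
      face=np.degrees(cv2.minAreaRect((q*1000).astype(np.float32))[2]*np.pi/180).round(1),rect=np.round(cv2.minAreaRect((q*1000).astype(np.float32))[1],1))
E
python3 - <<'E'
from h import *
f=np.load("top.npz"); p,d,W=f["p"],f["d"],f["W"]
z=W[...,2]; h,s,v=cv2.split(cv2.cvtColor(p,cv2.COLOR_BGR2HSV))
def circ(m): 
    k,l,st,ce=cv2.connectedComponentsWithStats(m.astype(np.uint8)); i=1+st[1:,4].argmax(); q=W[l==i]; c,r=cv2.minEnclosingCircle(q[:,:2].astype(np.float32)); return np.round(c,4),round(r,4),q.mean(0).round(4)
u=np.arange(640)[None]; 
wood=(d>0)&(abs(z-.025)<.006)&(h<35)&(s>40)&(v>120)&(np.hypot(W[...,0]-.615,W[...,1]-.043)<.16)
print("plate",circ(wood))
near=lambda x,y:np.hypot(W[...,0]-x,W[...,1]-y)<.03
ob=(d>0)&(h<32)&(s>130)&(v>100)&(z>.08)&near(.652,.218); print("orange",circ(ob))
bb=(d>0)&(h>95)&(h<125)&(s>120)&(z>.08)&near(.577,-.132); print("blue",circ(bb))
print(measure(p,d,W,np.array([.615,.043])))
for nm in("scene",):
    f=np.load(nm+".npz"); print(measure(f["p"],f["d"],f["W"],np.array([.615,.043])))
E
```

```text
plate (array([0.6162, 0.0445]), 0.1317, array([0.6102, 0.0442, 0.0246]))
orange (array([0.6551, 0.2197]), 0.0175, array([0.6542, 0.2188, 0.0929]))
blue (array([ 0.577 , -0.1323]), 0.0181, array([ 0.5762, -0.1319,  0.0926]))
{'lid': array([0.6169, 0.0439]), 'lr': 0.044, 'lidz': np.float64(0.1652), 'strip': np.float64(175.0), 'sn': 268, 'slen': np.float64(0.0199), 'posts': [(-165.1, 0.1147, 22), (-106.4, 0.1147, 31), (-46.1, 0.1149, 33), (14.5, 0.1156, 44), (74.2, 0.1156, 41), (134.7, 0.1144, 24)], 'face': np.float64(83.3), 'rect': array([52.1, 44.7])}
{'lid': array([0.6179, 0.0418]), 'lr': 0.0451, 'lidz': np.float64(0.164), 'strip': np.float64(172.3), 'sn': 168, 'slen': np.float64(0.0189), 'posts': [(-103.4, 0.1115, 52), (-42.8, 0.1198, 34), (13.6, 0.1204, 53), (70.4, 0.1168, 39), (131.5, 0.1111, 52)], 'face': np.float64(83.3), 'rect': array([30.3, 47.9])}
```

```bash
cat >> h.py <<'E'
from scipy.spatial.transform import Rotation as Ro
AX=np.array([.6163,.0441])
def pose(th,z,flip=0,r=.118):
    t=np.radians(th); e=np.array([np.cos(t),np.sin(t),0]); x=-e if flip else e; zz=np.array([0,0,-1.])
    q=Ro.from_matrix(np.stack([x,np.cross(zz,x),zz],1)).as_quat(scalar_first=True)
    return np.r_[AX+r*e[:2],z],q
E
python3 - <<'E'
from h import *
for f in(0,1):
    for th in(216,180,150,108): 
        q=kin.inverse_kinematics(*pose(th,.13,f)); print(f,th,None if q is None else np.round(q,2))
q=kin.inverse_kinematics(np.array([.6546,.2193,.18]),pose(77.5,.1)[1]);print(q)
E
```

```text
0 216 [-0.23  0.48  0.2   2.07 -0.16  0.61  2.28]
0 180 [-0.39  0.45  0.22  2.12 -0.18  0.59  1.52]
0 150 [-0.53  0.49  0.27  2.07 -0.22  0.62  0.93]
0 108 [-0.67  0.6   0.4   1.89 -0.34  0.72  0.25]
1 216 [-0.53  0.54  0.59  2.09 -0.5   0.65 -0.55]
1 180 [-0.73  0.53  0.66  2.14 -0.55  0.64 -1.26]
1 150 [-1.15  0.96  1.26  2.1  -1.13  1.04 -1.37]
1 108 [-0.17  0.58 -0.27  1.85  0.22  0.73  2.9 ]
[-0.75439433  0.6786558   0.51052724  1.64122567 -0.39394055  0.92589249
 -0.31659494]
```

```bash
cat >> h.py <<'E'
def arc(a,b,z=.13,v=.06,step=4):
    n=max(1,int(np.ceil(abs(b-a)/step)))
    for th in np.linspace(a,b,n+1)[1:]:
        p,q=pose(th,z)
        if env.movel(p,v,rot=q,stop_force=15): print("stopped at",th,env.get_state()["force"]); return False
    return True
def look(name,n="top"):
    p,d,c=shot(n); cv2.imwrite(f"pics/{name}.png",p); W=world(d,c); print(measure(p,d,W,AX)); return p,d,W
E
python3 - <<'E'
from h import *
env.grip(0)
env.reach(*pose(216,.30)); print(env.movel(pose(216,.13)[0],.12,stop_force=10), env.get_state()["tcp_pos"],env.get_state()["time"])
print(arc(216,196)); s=env.get_state();print(s["force"],s["time"])
look("t1")
print(arc(196,124)); s=env.get_state();print(s["force"],s["time"])
look("t2"); look("s2","scene")
E
```

```text
False [ 0.52127588 -0.02525968  0.13060426] 5.0083
True
[ 0.28066154 -0.50587044  0.26653742] 6.425
{'lid': array([0.6195, 0.0422]), 'lr': 0.0414, 'lidz': np.float64(0.1651), 'strip': np.float64(164.9), 'sn': 243, 'slen': np.float64(0.02), 'posts': [(-116.6, 0.117, 23), (-56.8, 0.1145, 32), (4.0, 0.1141, 38), (64.6, 0.1141, 38), (125.7, 0.1136, 26)], 'face': np.float64(73.3), 'rect': array([25.3, 81.3])}
True
[ 0.11588913  0.00069781 -0.01277956] 11.575
{'lid': array([0.6154, 0.0443]), 'lr': 0.0444, 'lidz': np.float64(0.1651), 'strip': np.float64(92.1), 'sn': 279, 'slen': np.float64(0.0185), 'posts': [(-128.1, 0.1176, 24), (-68.7, 0.1148, 27), (-8.0, 0.1142, 39), (52.5, 0.1141, 39), (172.8, 0.116, 47)], 'face': np.float64(1.6), 'rect': array([26.1, 44. ])}
{'lid': array([0.6176, 0.0432]), 'lr': 0.0434, 'lidz': np.float64(0.1641), 'strip': np.float64(96.7), 'sn': 191, 'slen': np.float64(0.0182), 'posts': [(-125.9, 0.1114, 49), (-65.4, 0.1175, 43), (-7.5, 0.1198, 45), (49.4, 0.1181, 43), (116.1, 0.1105, 130)], 'face': np.float64(1.5), 'rect': array([35.1, 47. ])}
```

View pics/t2.png

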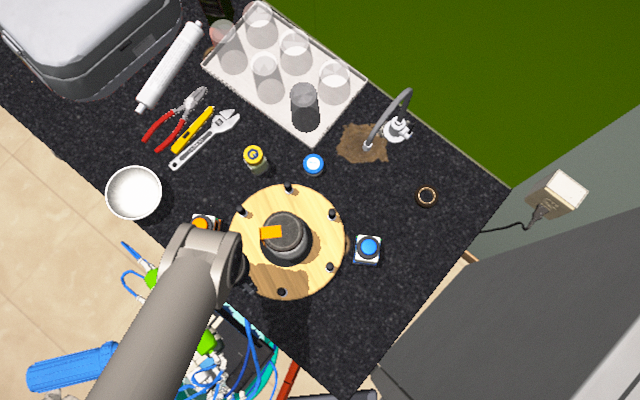

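Top picture 2: the table has turned clockwise and the strip at (270,232) now points to within about 15° of the orange reader. Nothing else has moved. I'll finish the turn, back off and lift.

Run:
```python
from h import *
print(arc(124,109.5,v=.04)); env.dwell(.3); arc(109.5,115)
env.movel(pose(115,.28)[0],.2)
env.reach(np.array([.45,.30,.30]),pose(115,.3)[1])
print(env.get_state()["time"])
p,d,W=look("t3"); look("s3","scene")
cv2.imwrite("pics/t3c.png",cv2.resize(p[150:320,170:400],None,fx=3,fy=3,interpolation=cv2.INTER_CUBIC))
```

```text
True
15.4917
{'lid': array([0.6152, 0.0441]), 'lr': 0.0442, 'lidz': np.float64(0.1651), 'strip': np.float64(76.6), 'sn': 283, 'slen': np.float64(0.0192), 'posts': [(-141.6, 0.1174, 23), (-83.3, 0.1151, 27), (-22.6, 0.1143, 42), (38.1, 0.1138, 46), (98.7, 0.1146, 32), (159.5, 0.1155, 24)], 'face': np.float64(76.3), 'rect': array([44.6, 30.5])}
{'lid': array([0.6168, 0.0436]), 'lr': 0.0436, 'lidz': np.float64(0.1641), 'strip': np.float64(80.1), 'sn': 207, 'slen': np.float64(0.0185), 'posts': [(-139.8, 0.1118, 34), (-79.8, 0.1153, 47), (-20.8, 0.1205, 41), (35.7, 0.1194, 42), (95.7, 0.1144, 53), (157.2, 0.1105, 49)], 'face': np.float64(74.9), 'rect': array([49.1, 34.1])}
```

View pics/t3c.png

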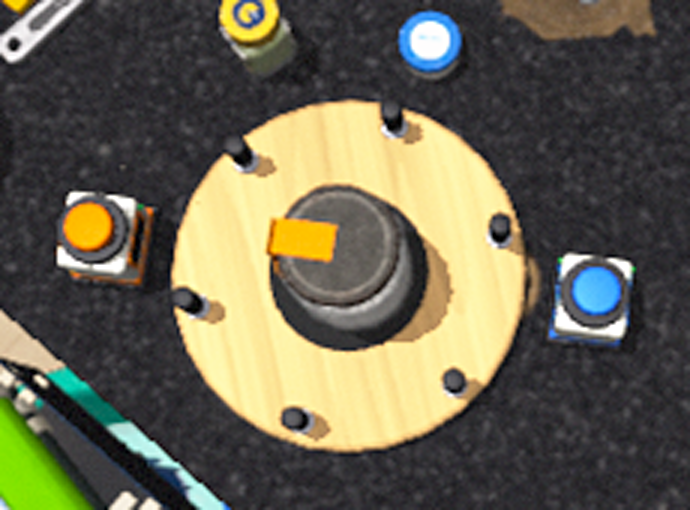

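The crop shows the strip at (305,240) pointing straight at the orange button at (88,225). It measures 76.6° against the reader's 77.5°. Now I'll press the button.

Run:
```python
from h import *
q=pose(77.5,.1)[1]; B=np.array([.6546,.2191]); n=env.nose_length
env.reach(np.r_[B,.30],q)
env.movel(np.r_[B,.093+n+.012],.12)
z0=env.get_state()["force"][2]
r=env.movel(np.r_[B,.093+n-.016],.02,stop_force=9)
s=env.get_state(); print(r,s["tcp_pos"]-[0,0,n],s["force"],n)
env.dwell(.3); s=env.get_state(); print(s["tcp_pos"]-[0,0,n],s["force"])
env.movel(np.r_[B,.30],.12)
env.reach(np.array([.45,.30,.30]),pose(115,.3)[1])
p,d,W=look("t4"); cv2.imwrite("pics/t4c.png",cv2.resize(p[100:320,150:440],None,fx=2.5,fy=2.5)); print(env.get_state()["time"])
```

```text
True [0.65466524 0.21909252 0.08619002] [-1.06567581 -0.03039564  6.04028671] 0.0726
[0.65463896 0.21915984 0.08618235] [-2.88791602 -0.32173846  6.51352876]
{'lid': array([0.6158, 0.0437]), 'lr': 0.044, 'lidz': np.float64(0.1651), 'strip': np.float64(78.0), 'sn': 279, 'slen': np.float64(0.0191), 'posts': [(-141.7, 0.1177, 24), (-83.3, 0.1148, 28), (-22.6, 0.1143, 42), (38.1, 0.1139, 44), (98.9, 0.1145, 33), (159.6, 0.1154, 25)], 'face': np.float64(86.8), 'rect': array([47.2, 48.8])}
21.15
```

View pics/t4c.png

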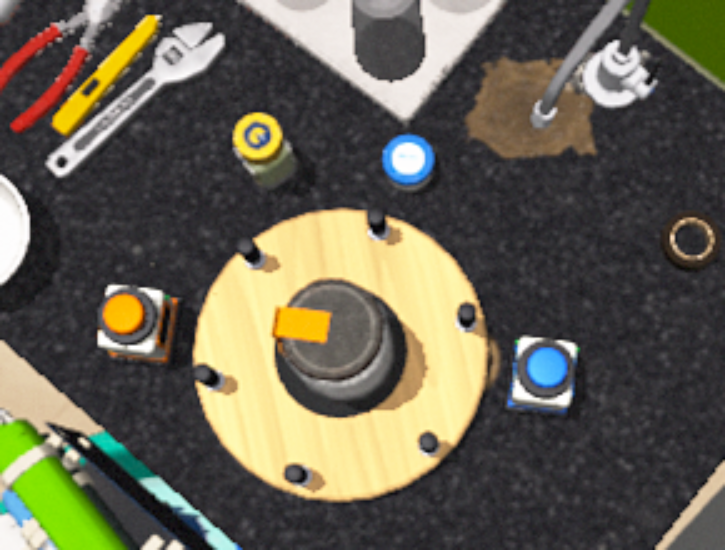

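The scene is unchanged and the tag still faces the reader. The measured press depth of about 7 mm leaves little margin, so I'll press again harder.

Run:
```python
from h import *
q=pose(77.5,.1)[1]; B=np.array([.6546,.2191]); n=env.nose_length
env.reach(np.r_[B,.30],q)
env.movel(np.r_[B,.093+n+.006],.12)
for z in np.arange(.097,.080,-.001):
    r=env.movel(np.r_[B,z+n],.02,stop_force=20); s=env.get_state(); print(r,(s["tcp_pos"][2]-n).round(4),s["force"].round(1))
    if r or s["force"][2]>22: break
env.dwell(.3)
env.movel(np.r_[B,.30],.12)
env.reach(np.array([.45,.30,.30]),pose(115,.3)[1]); env.dwell(.5)
p,d,W=look("t5"); print(env.get_state()["time"])
m=(d>0)&(np.hypot(W[...,0]-B[0],W[...,1]-B[1])<.012)&(W[...,2]>.07); print("button z",np.median(W[m][:,2]))
```

```text
False 0.0973 [-0.6  0.4  0.5]
False 0.096 [-0.3 -0.1 -0.2]
False 0.0949 [-0.8  0.4  0.1]
False 0.0941 [ 0.2 -0.7  1.2]
False 0.0931 [ 1.1 -0.5  2.3]
False 0.0921 [0.4 0.8 1.4]
False 0.0911 [ 1.1 -0.7  2.9]
False 0.0901 [ 0.8 -0.2  2.5]
False 0.089 [-0.3 -0.1  3.4]
False 0.0881 [ 0.7 -0.2  2.7]
False 0.0871 [ 1.5 -0.1  3.9]
False 0.0862 [-0.5 -0.   4.4]
False 0.0861 [-2.   0.3 10.2]
False 0.086 [-4.3  0.1 16.2]
False 0.0858 [-6.6  0.5 22.8]
{'lid': array([0.6151, 0.0441]), 'lr': 0.0443, 'lidz': np.float64(0.1651), 'strip': np.float64(75.9), 'sn': 278, 'slen': np.float64(0.019), 'posts': [(-142.1, 0.1175, 27), (-83.4, 0.115, 27), (-22.6, 0.1142, 42), (38.0, 0.1146, 40), (98.8, 0.1142, 32), (159.6, 0.1155, 25)], 'face': np.float64(87.3), 'rect': array([47.3, 48.3])}
30.0833
button z 0.0937659146205965
```

The button bottomed out at 0.086, with contact first felt at 0.094, so it made its full 8 mm. It has sprung back, and the tag is still facing the reader.

```bash
python3 -c "
from h import *
print(job.job_done())"
```

```text
the job is handed in; nothing more can be done
None
```

I turned the turntable until the jar's tag faced the orange reader (about 76–78° measured, reader at 77.5°), pressed the orange button its full 8 mm and let it spring back, and handed the job in at about 30 s; no verdict came back.

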